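Score a tuck-flap curve along a hinged template

ROBOT

A 6-joint arm with a two-finger parallel gripper is mounted at the origin on a cart in front of the work surface, level with it; the furniture and walls round the work are solid. World frame = base frame: x ahead of the robot, y to its left, z up, the work surface at z = 0. Lengths are in m, angles in rad, forces in N, time in s.
With the tool pointing down it reaches from about 0.2 to 0.875 m from the base axis. Payload 3.4 kg.
Tool frame: the origin (TCP) lies between the finger pads; the fingertips stand 25 mm ahead of it and the grasp point (between the pads) lies 6 mm ahead of it (r.nose_length is the z of the fingertips in the tool frame, in m); z points along the fingers, y is the line along which they close (so a half turn about z gives the same grasp; the last joint's range is limited). The gripper opens to 94 mm and grips with 3 to 60 N. Pads are 16 mm wide; open, the fingers measure 119 mm over their backs; the gripper's body (75 mm by 177 mm) begins 78 mm behind the grasp point.
Start: joints at [-1.295, 0.276, 1.505, -0, 1.361, -0.121], TCP at [0.222, -0.53, 0.194] pointing down, gripper open.
Joint ranges: [-2.89, 2.89], [-0.75, 2.08], [0.22, 2.7], [-1.18, 4.32], [0.11, 2.71], [-2.7, 2.7]. Speed limits (rad/s): [2.57, 2.57, 3.14, 3.14, 3.14, 3.14].

INTERFACE

Orientations are given as a unit quaternion [w, x, y, z].
In Python, from plant import r, gripper_to, inverse_kinematics, vision, models, telemetry gives the robot as it stands. Calls block until the motion is done:
- r.move_to(position, orientation): joint-space move of the TCP to a pose.
- r.move_l(position, rot=None, vel=0.15, guard=None): straight line of the TCP; rot=None keeps the orientation; vel is the mean speed in m/s. With guard (N) it stops when the force on the tool has changed by that much, and returns True; else False.
- r.movej(angles): joint-space move.
- gripper_to(opening, f_grip=None): finger opening in m; f_grip is the grip in N (None keeps the last); returns when the fingers have stopped.
- r.hold(seconds).
- inverse_kinematics(position, orientation): joint angles nearest the present ones, or None.
- vision.snapshot(name): name is "side" or "top" or "wrist"; returns the picture (384x512x3 uint8, red, green, blue); there is no depth.
- vision.get_calibration(name): a dict with "fx", "fy", "cx", "cy" (pixels), "position" and "orientation" of the camera in the world. Camera axes: x right, y down, z forward; pixel columns grow to the right and rows downward; lengths in m; the calibration is good to about 2 mm. A picture is of the moment at which its call begins: read the wrist's pose just before it. get_calibration takes no time and is no camera call; for the wrist camera it gives the pose at the moment of the call.
A pose or a line that the arm cannot do raises r.PlanningError and nothing moves.
- r.sign_off(): hands the job in; it is judged then, once.
Trained networks look in the newest picture that a camera, given by its name, has taken for a name from the list of things; names that differ only in an ending like _2 or _b are one class to them, and where a whole thing is asked for, a point or a joint stands for the part that bears it (a point fixed in the world has none). Each returns a list of dicts, best first, with "score" (0 to 1); they miss things now and then, are a little off and sometimes report something else, mostly with a low value. They report only what shows in the picture. A call takes as long as a camera call. They do not tell look-alikes from the thing itself.
- models.boxes_of(thing, camera): "at" ([x, y, z] in m, in world coordinates, good to about 4 mm: the middle of the surface that is visible of it).
- models.regions_of(thing, camera): "pixels" (384x512 bool, what is visible of it).
- models.mark_of(thing, camera): "at" ([x, y, z] in m, in world coordinates, good to about 4 mm: a listed point, or the origin of a listed thing).
Readings, each from a call of its own:
- telemetry.current_t(): time.
- telemetry.current_joints(): joint angles.
- telemetry.current_dq(): joint speeds.
- telemetry.current_joint_efforts(): joint torques, N m.
- telemetry.current_ee_pos(): TCP position.
- telemetry.current_tool_rot(): TCP orientation.
- telemetry.current_wrist_force(): force on the tool from outside, world axes, zero at the start.
- telemetry.current_torque(): the same for the moment, N m.
- telemetry.current_opening(): finger opening in m.
- telemetry.current_finger_force(): force on a finger pad.
Only numpy, scipy, OpenCV 4.12 (cv2) and the standard library are available. Lean on these libraries where they do the work, as an engineer would, in place of code of your own. Each camera call takes 0.05 s, during which the arm holds its last target. There are 200 camera calls.

TASK

Swing the raised metal template of the scoring jig down flat onto the card. Then take the orange stylus from its stand, set its sprung tip on the card just in front of the template's left shoulder, bring it against the edge at the red mark there, and score the flap line in one unbroken stroke along the whole curved front edge to the red mark on the right shoulder, the tip down on the card (pressed part of the way in, never fully) and in light touch with the edge all along (a few newtons, never over 12 N). Finally stand the stylus upright, fully home in its stand; leave the template down, and the sticky notes, blue marker and red clip where they are.

Things in the scene. Friction and masses are not known exactly. Their poses are not given: they have to be found in the camera images.
- jig: Scoring jig, fixed: blue base board 200 x 240 mm (x, y), top 12 mm above the worktop, a buff card on it, a metal template leaf hinged over it. Origin: centre of the underside, at worktop height. Axes: x away from the robot to the hinge, y left, z up. Hinge axis along y at x = 85, z = 16.5 mm; brackets at y = +-92 mm, 25 mm high.
- card_middle (a point): Point on the card's top face, 13 mm above the jig's origin; axes as the jig's. The card reaches from x = -94 to 66 and y = -103 to 103 mm from here; a 3 mm high stop runs along its left edge.
- hinge_bar (a point): Grey hinge bar, with the template plate clamped under it (5 mm thick, 164 mm wide, 0.5 to 5.5 mm above the card when down). Origin on the hinge axis at mid-length, axes as the jig's when down. The plate is clamped in slots up to 8 mm in x, 5 mm in y and 0.05 rad (about the tongue centre) off nominal, anew each time; NO reported pose shows this: feel for it. Screws at x -24, y +-55 mm rise 17.5 mm.
- tongue_centre (a point): Centre of the plate's convex tongue (radius 45 mm), NOMINAL (plate shift left out), mid-thickness of the plate; swings with the leaf, axes as hinge_bar. With the leaf down it is at (15, 0, 16) mm in the jig's frame. The tongue's edge runs from (-2.3, 41.5) through its front (-30, 0) to (-2.3, -41.5) mm, tangent to both hollows.
- left_hollow (a point): Centre of the left concave arc of the plate's front edge (radius 20 mm), NOMINAL, mid-thickness; with the leaf down at (-10, 60, 16) mm in the jig's frame. The edge is tangent: shoulder, hollow from (10, 60) to (-2.3, 41.5) mm, tongue. Left shoulder: straight, along x = 10 mm from y = 82 to 60 mm, red mark at y = 72 mm.
- right_hollow (a point): The same on the right, NOMINAL: arc centre at (-10, -60, 16) mm in the jig's frame, radius 20 mm; right shoulder straight along x = 10 mm from y = -60 to -82 mm, red mark at y = -72 mm.
- knob_top (a point): Top centre of the template's black knob (22 mm across, 17 mm tall) over the tongue's centre, NOMINAL; swings with the leaf; 35.5 mm above the worktop with the leaf down. Pushing the knob down closes the leaf.
- leaf (a joint): Angle of the template leaf: 0 = flat down, grows as its front edge rises, up to 1.2 rad. Stiff friction hinge: it stays where it is left; closing it takes about 1 to 5 N at the knob.
- tip (a joint): How far the stylus's tip is pushed in (m): 0 = fully out, 0.008 = fully in, at its stop. Spring: 1 N at the start of travel and 0.35 N more for each mm (3.9 N fully in).
- stylus_grip (a point): On the axis of the stylus, 74 mm above its tip end (tip out), middle of the orange handle; z along the stylus, up. Handle 15 x 15 mm square (flats square to x and y), 44 to 100 mm above the tip end; 104 mm over all; collar 23 mm across at 40 to 44 mm; nose 11 to 13 mm across at 20 to 40 mm; below it the sprung steel tip, 8 mm across with a round end. About 80 g.
- tip_end (a point): Lowest point of the stylus's round tip (radius 4 mm), on its axis; it moves in with the tip.
- stand: Fixed aluminium stand, 54 mm across its foot, 40 mm at the top, 50 mm high, with an upright bore 16 mm wide and 46 mm deep. Origin: centre of its underside on the worktop. The stylus hangs in the bore by its collar: fully home, its tip end is 10 mm and stylus_grip 84 mm above the worktop.
- notes: Block of yellow sticky notes, 50 x 50 x 24 mm; bystander.
- blue_marker: Blue and white marker pen lying down, 17 x 132 x 19 mm; bystander.
- red_clip: Red bulldog clip lying flat, 43 x 41 x 17 mm; bystander.
Things that resemble listed ones, but are neither listed nor needed, are in the scene too. What is shaped like the stand but pink is not meant.

How it is judged:
On the way, in this order (a step that is already met when the one before it is completed fails the run):
1. the template leaf is down flat on the card (value of joint leaf below 0.04 rad), for 0.2 s.
2. the tip, down on the card, touches the template's edge, section 1 of 9: left shoulder (y of tip_end in the frame of jig between 0.061 and 0.08 m and z of tip_end in the frame of jig below 0.0155 m and value of joint tip above 0.0004 m and contact force between stylus and leaf above 0.4 N and value of joint leaf below 0.04 rad), for 0.3 s.
3. the tip, down on the card, touches the template's edge, section 2 of 9: left hollow (y of tip_end in the frame of jig between 0.047 and 0.061 m and z of tip_end in the frame of jig below 0.0155 m and value of joint tip above 0.0004 m and contact force between stylus and leaf above 0.4 N and value of joint leaf below 0.04 rad), for 0.3 s.
4. the tip, down on the card, touches the template's edge, section 3 of 9: left flank of the tongue (y of tip_end in the frame of jig between 0.031 and 0.047 m and z of tip_end in the frame of jig below 0.0155 m and value of joint tip above 0.0004 m and contact force between stylus and leaf above 0.4 N and value of joint leaf below 0.04 rad), for 0.3 s.
5. the tip, down on the card, touches the template's edge, section 4 of 9: left front of the tongue (y of tip_end in the frame of jig between 0.011 and 0.031 m and z of tip_end in the frame of jig below 0.0155 m and value of joint tip above 0.0004 m and contact force between stylus and leaf above 0.4 N and value of joint leaf below 0.04 rad), for 0.3 s.
6. the tip, down on the card, touches the template's edge, section 5 of 9: middle of the tongue (y of tip_end in the frame of jig between -0.011 and 0.011 m and z of tip_end in the frame of jig below 0.0155 m and value of joint tip above 0.0004 m and contact force between stylus and leaf above 0.4 N and value of joint leaf below 0.04 rad), for 0.3 s.
7. the tip, down on the card, touches the template's edge, section 6 of 9: right front of the tongue (y of tip_end in the frame of jig between -0.031 and -0.011 m and z of tip_end in the frame of jig below 0.0155 m and value of joint tip above 0.0004 m and contact force between stylus and leaf above 0.4 N and value of joint leaf below 0.04 rad), for 0.3 s.
8. the tip, down on the card, touches the template's edge, section 7 of 9: right flank of the tongue (y of tip_end in the frame of jig between -0.047 and -0.031 m and z of tip_end in the frame of jig below 0.0155 m and value of joint tip above 0.0004 m and contact force between stylus and leaf above 0.4 N and value of joint leaf below 0.04 rad), for 0.3 s.
9. the tip, down on the card, touches the template's edge, section 8 of 9: right hollow (y of tip_end in the frame of jig between -0.061 and -0.047 m and z of tip_end in the frame of jig below 0.0155 m and value of joint tip above 0.0004 m and contact force between stylus and leaf above 0.4 N and value of joint leaf below 0.04 rad), for 0.3 s.
10. the tip, down on the card, touches the template's edge, section 9 of 9: right shoulder (y of tip_end in the frame of jig between -0.08 and -0.061 m and z of tip_end in the frame of jig below 0.0155 m and value of joint tip above 0.0004 m and contact force between stylus and leaf above 0.4 N and value of joint leaf below 0.04 rad), for 0.3 s.
At the end, for the whole second after the job is handed in: Template leaf down (under 0.04 rad); stylus at rest in its stand, upright (within 0.12 rad), on its collar (height within 4 mm) and central within 8 mm (value of joint leaf below 0.04 rad and horizontal distance between stylus_grip and stand below 0.008 m and z of stylus_grip in the frame of stand between 0.08 and 0.088 m and angle between stylus_grip's own z axis and vertical below 0.12 rad and linear speed of stylus below 0.02 m/s); the robot touches nothing.
It fails at once if the stylus is pushed against the template with more than 12 N (contact force between stylus and leaf above 12 N).
It fails at once if the sprung tip is pressed fully in (over 7.5 mm) (value of joint tip above 0.0075 m).
It fails at once if the stroke is broken: the tip is lifted, set down or ridden up on the template between the shoulders (3.5 to 17 mm above the card, within 48 mm of the middle) (z of tip_end in the frame of jig between 0.0165 and 0.03 m and y of tip_end in the frame of jig between -0.048 and 0.048 m and x of tip_end in the frame of jig between -0.08 and 0.08 m).
It fails at once if the scored line strays from the tongue (tip down on the card over 68 mm from tongue_centre, within 40 mm of the middle) (value of joint tip above 0.0004 m and z of tip_end in the frame of jig below 0.0155 m and y of tip_end in the frame of jig between -0.04 and 0.04 m and horizontal distance between tip_end and tongue_centre above 0.068 m).
It fails at once if the sticky notes, the blue marker or the red clip is pushed over 20 mm away (distance of any of notes, blue_marker, red_clip from where it was at the start of the episode above 0.02 m).
It also fails if it takes over 72 s, if anything falls off the work surface, if the arm or the gripper's body presses on something with over 40 N, if the wrist force passes 120 N, or if a joint passes its speed limit or range.

## Working session

There is one attempt and no reset: what is moved stays moved. The work goes in short steps, each a Python script; the robot and the scene stay as the last script left them, time stands still between calls to the robot, and variables do not carry over. Pictures are saved under pics/ and viewed, at most 10 in all, crops included, and the job is handed in when it is done.

```bash
ls; mkdir -p pics
cat > s1.py <<'E'
from plant import r, gripper_to, inverse_kinematics, vision, models, telemetry
import numpy as np, cv2
ims=[]
for c in ["top","side"]:
    im=vision.snapshot(c); cv2.imwrite(f"pics/{c}0.png",im[:,:,::-1])
    k=vision.get_calibration(c); print(c,{a:np.round(b,3) for a,b in k.items()})
    for t in ["jig","card_middle","hinge_bar","tongue_centre","left_hollow","right_hollow","knob_top","stylus_grip","tip_end","stand","notes","blue_marker","red_clip"]:
        print(t,[(np.round(d["at"],4).tolist(),round(d["score"],2)) for d in models.mark_of(t,c)[:3]])
print(telemetry.current_t(),telemetry.current_tool_rot())
E
python3 s1.py
```

```text
pics
top {'fx': np.float64(368.207), 'fy': np.float64(368.207), 'cx': np.float64(257.406), 'cy': np.float64(193.782), 'position': array([ 0.467, -0.091,  1.337]), 'orientation': array([-0.028,  0.713, -0.699,  0.04 ])}
jig [([0.5474, 0.0121, -0.0014], 0.9), ([0.5144, -0.3787, -0.0017], 0.75)]
card_middle [([0.5511, 0.0202, 0.0117], 0.73), ([0.5891, 0.0052, 0.0761], 0.67)]
hinge_bar [([0.6247, -0.0016, 0.0119], 0.97)]
tongue_centre [([0.5719, 0.0051, 0.0596], 0.9), ([0.6227, -0.0029, 0.0147], 0.68)]
left_hollow [([0.5694, 0.0714, 0.0764], 0.73)]
right_hollow [([0.5439, -0.0453, 0.0752], 0.9)]
knob_top [([0.5478, 0.0194, 0.0136], 0.7), ([0.5762, 0.0096, 0.0613], 0.68), ([0.5858, 0.0045, 0.0786], 0.58)]
stylus_grip [([0.5119, -0.3764, 0.0838], 0.42)]
tip_end []
stand [([0.4394, -0.2277, 0.0016], 0.6), ([0.4329, -0.3162, 0.0045], 0.58), ([0.5145, -0.3774, 0.0017], 0.55)]
notes [([0.4572, 0.245, -0.0009], 0.52)]
blue_marker [([0.714, -0.1735, -0.0034], 0.57)]
red_clip [([0.6072, -0.3157, 0.0022], 0.5)]
side {'fx': np.float64(470.247), 'fy': np.float64(470.247), 'cx': np.float64(251.924), 
[... 217 characters left out ...]
5416, 0.0164, 0.0143], 0.89)]
hinge_bar [([0.632, 0.0014, 0.0154], 0.57)]
tongue_centre [([0.5746, 0.0103, 0.0608], 0.81), ([0.5685, 0.0711, 0.0751], 0.71)]
left_hollow [([0.5716, 0.0726, 0.0767], 0.7), ([0.5784, 0.0123, 0.062], 0.57)]
right_hollow [([0.5419, -0.0435, 0.078], 0.77)]
knob_top [([0.5889, 0.0055, 0.0757], 0.57)]
stylus_grip []
tip_end [([0.5128, -0.3764, 0.0835], 0.33)]
stand [([0.5174, -0.3803, -0.0044], 0.9), ([0.4359, -0.2279, 0.0039], 0.86), ([0.4274, -0.3195, 0.004], 0.72)]
notes []
blue_marker [([0.7109, -0.1722, -0.0006], 0.69)]
red_clip [([0.5833, 0.0071, 0.0759], 0.73), ([0.6056, -0.3152, -0.004], 0.44)]
1.4 [6.42811066e-05 9.80383905e-01 1.97097422e-01 2.57192731e-06]
```

View pics/top0.png

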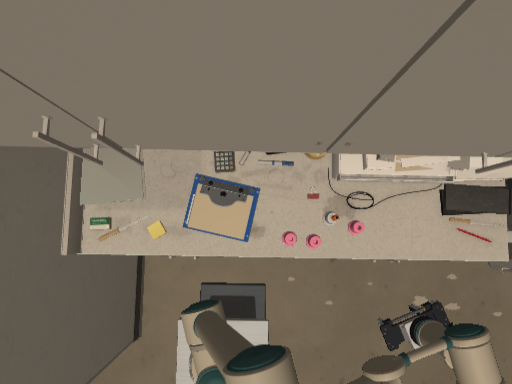

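View pics/side0.png

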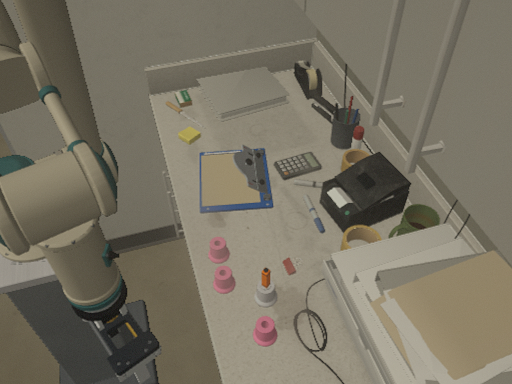

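Stylus/stand candidates in the side view are the aluminium stand with the orange stylus at (265,290), and three pink look-alikes at (218,250), (224,280) and (264,330). I choose the aluminium one at world (0.515, -0.378). The jig is at (235,180), yawed about -0.23 rad, with its leaf raised. Next I'll move to close views with the wrist camera.

```bash
cat > lib.py <<'E'
from plant import r, gripper_to, inverse_kinematics, vision, models, telemetry
import numpy as np, cv2, json, time
from scipy.spatial.transform import Rotation as R
def down(yaw):
    """tool pointing down, closing line (tool y) along world direction yaw"""
    Y=np.array([np.cos(yaw),np.sin(yaw),0]); Z=np.array([0,0,-1.]); X=np.cross(Y,Z)
    q=R.from_matrix(np.c_[X,Y,Z]).as_quat(); return q[[3,0,1,2]]
def marks(things,cam,n=1):
    out={}
    for t in things:
        out[t]=[(np.round(d["at"],4).tolist(),round(d["score"],2)) for d in models.mark_of(t,cam)[:3]]
        print(cam,t,out[t])
    return out
T=telemetry.current_t
E
cat > s2.py <<'E'
from lib import *
for yaw in (-0.232,-0.232+np.pi,-0.232+np.pi/2,-0.232-np.pi/2):
    for p in ([.51,-.378,.25],[.55,0.01,.25]):
        q=inverse_kinematics(p,down(yaw)); print(round(yaw,2),p,None if q is None else np.round(q,2))
w=R.from_quat(telemetry.current_tool_rot()[[1,2,3,0]] if isinstance(telemetry.current_tool_rot(),np.ndarray) else np.array(telemetry.current_tool_rot())[[1,2,3,0]])
k=vision.get_calibration("wrist"); print(k, telemetry.current_ee_pos())
r.move_to([.46,-.378,.26],telemetry.current_tool_rot())
k=vision.get_calibration("wrist");im=vision.snapshot("wrist"); cv2.imwrite("pics/w1.png",im[:,:,::-1])
print(k); marks(["stand","stylus_grip","red_clip"],"wrist"); 
r.move_to([.47,0.03,.30],down(-0.232-np.pi/2))
for i in range(2):
    k=vision.get_calibration("wrist");im=vision.snapshot("wrist"); cv2.imwrite("pics/w2.png",im[:,:,::-1])
    marks(["jig","card_middle","hinge_bar","tongue_centre","left_hollow","right_hollow","knob_top"],"wrist")
    if i==0: r.move_l([.50,0.0,.33])
print(k,T())
E
python3 s2.py
```

```text
-0.23 [0.51, -0.378, 0.25] [-0.75  0.34  1.27 -0.    1.53 -0.52]
-0.23 [0.55, 0.01, 0.25] [-0.11  0.21  1.45 -0.    1.48  0.12]
2.91 [0.51, -0.378, 0.25] [-0.75  0.34  1.27 -0.    1.53  2.63]
2.91 [0.55, 0.01, 0.25] None
1.34 [0.51, -0.378, 0.25] [-0.75  0.34  1.27 -0.    1.53 -2.09]
1.34 [0.55, 0.01, 0.25] [-0.11  0.21  1.45 -0.    1.48 -1.45]
-1.8 [0.51, -0.378, 0.25] [-0.75  0.34  1.27 -0.    1.53  1.06]
-1.8 [0.55, 0.01, 0.25] [-0.11  0.21  1.45 -0.    1.48  1.69]
{'fx': 335.15142817206936, 'fy': 335.15142817206936, 'cx': 254.77403417390522, 'cy': 192.9445295100695, 'position': array([ 0.28891641, -0.50218765,  0.38322637]), 'orientation': array([ 0.1053631 ,  0.82586609, -0.5494746 , -0.07015328])} [ 0.22222129 -0.53036437  0.19359739]
{'fx': 335.15142817206936, 'fy': 335.15142817206936, 'cx': 254.77403417390522, 'cy': 192.9445295100695, 'position': array([ 0.52603701, -0.35047746,  0.44911725]), 'orientation': array([ 0.10576974,  0.82559373, -0.54974095, -0.0706586 ])}
wrist stand [([0.4825, -0.4675, -0.0026], 0.85), ([0.4296, -0.3169, 0.0059], 0.78), ([0.4411, -0.2319, 0.0076
[... 450 characters left out ...]
, 0.008, 0.0753], 0.92)]
wrist jig [([0.5428, 0.0185, 0.0035], 0.95)]
wrist card_middle [([0.5427, 0.0175, 0.0141], 0.65)]
wrist hinge_bar [([0.626, 0.0016, 0.0149], 0.9), ([0.5708, 0.0728, 0.0741], 0.73)]
wrist tongue_centre [([0.5764, 0.0079, 0.0628], 0.78), ([0.5397, 0.0185, 0.0125], 0.6)]
wrist left_hollow [([0.5675, 0.0705, 0.0764], 0.91), ([0.5108, -0.3751, 0.0013], 0.25)]
wrist right_hollow []
wrist knob_top [([0.5823, 0.0102, 0.0762], 0.77)]
{'fx': 335.15142817206936, 'fy': 335.15142817206936, 'cx': 254.77403417390522, 'cy': 192.9445295100695, 'position': array([ 0.57026208, -0.01673458,  0.51914226]), 'orientation': array([-0.07871389, -0.61526418,  0.77797874,  0.10001596])} 5.5333
```

Run:
```python
import cv2,numpy as np
a=cv2.imread("pics/w1.png");b=cv2.imread("pics/w2.png")
# close crop round stylus, and the jig
cv2.imwrite("pics/c.png",np.hstack([cv2.resize(a[90:290,120:320],(500,500),interpolation=cv2.INTER_CUBIC)[:384],b[:, 40:340]]))
```

```text
(no output)
```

View pics/w1.png

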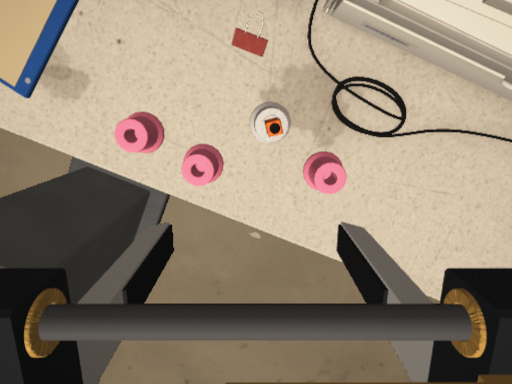

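View pics/w2.png

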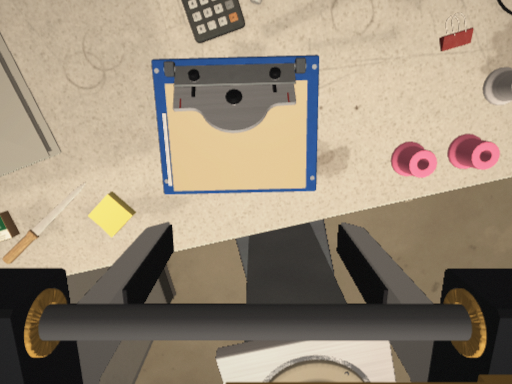

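w1 shows the orange stylus in the aluminium stand at (270,124), and the pink look-alikes at (138,133), (202,165) and (325,173). w2 shows the jig board with corners near (152,60), (319,56), (317,190) and (165,194), and the black knob at (234,97). I'll measure the jig pose and the stylus yaw from the pixels.

```bash
cat >> lib.py <<'E'
def unproj(uv,k,z):
    d=np.c_[(uv[:,0]-k["cx"])/k["fx"],(uv[:,1]-k["cy"])/k["fy"],np.ones(len(uv))]
    q=np.array(k["orientation"]);d=R.from_quat(q[[1,2,3,0]]).apply(d); p=np.array(k["position"])
    return p+d*((z-p[2])/d[:,2])[:,None]
def rect(mask,k,z):
    cs,_=cv2.findContours(mask.astype(np.uint8),cv2.RETR_EXTERNAL,cv2.CHAIN_APPROX_NONE)
    c=max(cs,key=cv2.contourArea)[:,0].astype(float)
    return cv2.minAreaRect((unproj(c,k,z)[:,:2]*1000).astype(np.float32))
K=dict(fx=335.15142817206936,fy=335.15142817206936,cx=254.77403417390522,cy=192.9445295100695)
K1=dict(K,position=[ 0.52603701,-0.35047746,0.44911725],orientation=[0.10576974,0.82559373,-0.54974095,-0.0706586])
K2=dict(K,position=[ 0.57026208,-0.01673458,0.51914226],orientation=[-0.07871389,-0.61526418,0.77797874,0.10001596])
E
python3 - <<'E'
from lib import *
b=cv2.imread("pics/w2.png");h=cv2.cvtColor(b,cv2.COLOR_BGR2HSV)
m=(h[...,0]>100)&(h[...,0]<130)&(h[...,1]>150)&(h[...,2]>60); m[210:]=0
print("wrist jig",rect(m,K2,.012))
t=cv2.imread("pics/top0.png");h=cv2.cvtColor(t,cv2.COLOR_BGR2HSV);m=(h[...,0]>100)&(h[...,0]<130)&(h[...,1]>150)&(h[...,2]>60)
m[:,:180]=0;m[:,265:]=0;m[:170]=0;m[245:]=0
print("top jig",rect(m,vision.get_calibration("top"),.012))
a=cv2.imread("pics/w1.png");h=cv2.cvtColor(a,cv2.COLOR_BGR2HSV)
m=(h[...,0]<16)&(h[...,1]>170)&(h[...,2]>90);m[:100]=0;m[145:]=0;m[:,:250]=0;m[:,295:]=0
print("stylus",m.sum(),rect(m,K1,.110)); 
cv2.imwrite("pics/sty.png",cv2.resize(a[95:155,240:300],(480,480),interpolation=cv2.INTER_CUBIC))
E
```

```text
wrist jig ((544.972900390625, 16.201553344726562), (235.5928955078125, 195.66522216796875), 78.04083251953125)
top jig ((523.0096435546875, -86.60432434082031), (30.9199275970459, 190.8111114501953), 81.66513061523438)
stylus 151 ((514.5177612304688, -375.3480529785156), (15.636292457580566, 14.355912208557129), 35.262535095214844)
```

View pics/sty.png

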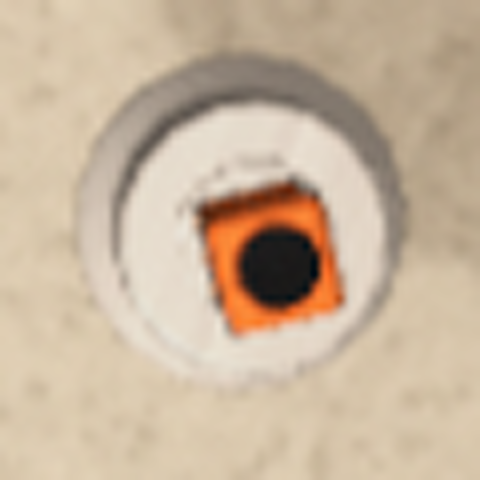

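```bash
cat >> lib.py <<'E'
JC=np.array([.545,.0155]); JY=-0.209
JX=np.array([np.cos(JY),np.sin(JY)]); JV=np.array([-np.sin(JY),np.cos(JY)])
def W(x,y,z): return np.r_[JC+JX*x+JV*y,z]          # jig frame (m) -> world
def J(p): d=np.asarray(p)[:2]-JC; return np.array([d@JX,d@JV])
WF=lambda: np.array(telemetry.current_wrist_force())
E
cat > s3.py <<'E'
from lib import *
gripper_to(0.0,20)
q=down(JY-np.pi/2)
def P(th,dz=0): return W(.085-(.07*np.cos(th)-.019*np.sin(th)),0,.0165+.07*np.sin(th)+.019*np.cos(th)+.025+dz)
r.move_to(P(.68,.03),q); print(T(),WF())
for th in np.arange(.72,-.001,-.12):
    r.move_l(P(th),vel=.08); print(round(th,2),np.round(WF(),1))
print(r.move_l(P(0,-.004),vel=.03,guard=12),np.round(WF(),1),telemetry.current_ee_pos()-P(0))
r.move_l(P(0,.05)); gripper_to(.045,20); print(T())
r.move_to([.47,0.03,.30],q)
im=vision.snapshot("wrist");cv2.imwrite("pics/w3.png",im[:,:,::-1])
marks(["tongue_centre","left_hollow","right_hollow","knob_top"],"wrist")
r.move_to([.5135,-.3775,.20],down(-.94))
k=vision.get_calibration("wrist");im=vision.snapshot("wrist");cv2.imwrite("pics/w4.png",im[:,:,::-1]);marks(["stand","stylus_grip"],"wrist")
print(k,T())
E
python3 s3.py
```

```text
7.825 [-0.42059271  0.05129748  0.07507035]
0.72 [-0.2  0.1 -0. ]
0.6 [ 0.9 -0.9  0.1]
0.48 [ 0.3  0.1 -0.4]
0.36 [ 0.3 -0.2 -0.2]
0.24 [ 0.5 -0.7  0.7]
0.12 [ 0.5 -0.4  0.5]
0.0 [1.1 0.2 0. ]
False [1.1 0.1 2. ] [-1.28703808e-04  1.98041668e-05 -4.00735303e-03]
11.5083
wrist tongue_centre [([0.5704, 0.0105, 0.0514], 0.84)]
wrist left_hollow [([0.5623, 0.0731, 0.0667], 0.86)]
wrist right_hollow []
wrist knob_top [([0.5778, 0.0118, 0.0709], 0.81)]
wrist stand [([0.4835, -0.4668, 0.0011], 0.98), ([0.5136, -0.3748, 0.001], 0.8), ([0.4385, -0.2331, 0.0051], 0.63)]
wrist stylus_grip [([0.5124, -0.3787, 0.0851], 0.75)]
{'fx': 335.15142817206936, 'fy': 335.15142817206936, 'cx': 254.77403417390522, 'cy': 192.9445295100695, 'position': array([ 0.57212087, -0.33386118,  0.38989746]), 'orientation': array([ 0.11255633,  0.88448608, -0.44915129, -0.05725876])} 14.3167
```

Run:
```python
import cv2,numpy as np
a=cv2.imread("pics/w3.png");b=cv2.imread("pics/w4.png")
cv2.imwrite("pics/c2.png",np.hstack([cv2.resize(a[20:220,130:380],(500,400)),cv2.resize(b[:,156:444],(300,400))]))
```

```text
(no output)
```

View pics/c2.png

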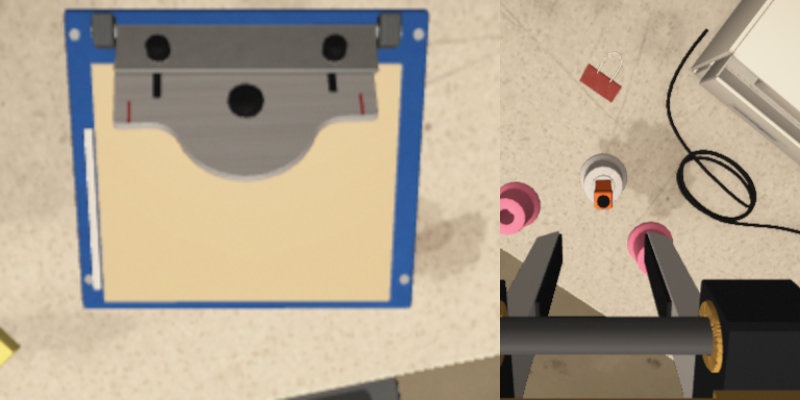

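The left crop shows the leaf still raised, with its knob at (245,100). The right crop shows the stylus square aligned with the gripper. So the push did not hold; I'll repeat it with a guarded descent and look.

```bash
cat > s4.py <<'E'
from lib import *
gripper_to(0.0,20); print("opening",telemetry.current_opening())
q=down(JY-np.pi/2)
r.move_to(W(.033,.002,.13),q)
f0=WF();print(T(),f0)
z=.13
print(r.move_l(W(.033,.002,.075),vel=.05,guard=2.5),telemetry.current_ee_pos()[2]-.025,np.round(WF()-f0,1),T())
im=vision.snapshot("side");cv2.imwrite("pics/s4.png",cv2.resize(im[90:270,150:350,::-1],None,fx=3,fy=3))
E
python3 s4.py
```

```text
opening 0.0006307710685403429
16.6083 [ 0.24315132 -0.10852682 -0.06586754]
False 0.05037449395286913 [-0.5  0.2 -0.2] 17.8583
```

View pics/s4.png

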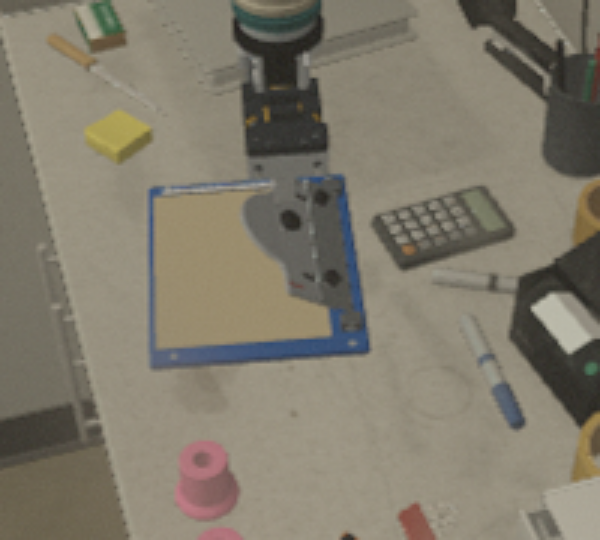

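```bash
cat > s5.py <<'E'
from lib import *
k=vision.get_calibration("side")
def proj(p):
    q=np.array(k["orientation"]);c=R.from_quat(q[[1,2,3,0]]).inv().apply(np.array(p)-k["position"])
    return (np.array([k["cx"]+k["fx"]*c[0]/c[2],k["cy"]+k["fy"]*c[1]/c[2]])-[150,90])*3
p=np.array(telemetry.current_ee_pos());print(p,r.nose_length,telemetry.current_tool_rot())
for dz in (-.025,0,.072,.15): print(dz,proj(p+[0,0,dz]))
for n,c in dict(knob=[.5778,.0118,.0709],jig=[.545,.0155,0],c1=W(-.1,.12,.012),c2=W(-.1,-.12,.012),c3=W(.1,-.12,.012)).items(): print(n,proj(c))
im=vision.snapshot("wrist");cv2.imwrite("pics/w5.png",im[:,:,::-1])
E
python3 s5.py
```

```text
[0.57805277 0.01056966 0.07539771] 0.025 [-6.94623576e-06  9.94544638e-01 -1.04310926e-01  4.40037066e-04]
-0.025 [288.19141465 228.65953609]
0 [287.42498709 209.03862266]
0.072 [285.09324526 149.34491227]
0.15 [282.33653179  78.7717236 ]
knob [286.93519408 211.80777412]
jig [255.32654031 270.57520673]
c1 [149.45195973 185.68074659]
c2 [151.07864254 363.54308488]
c3 [372.92645457 347.07228317]
```

View pics/w5.png

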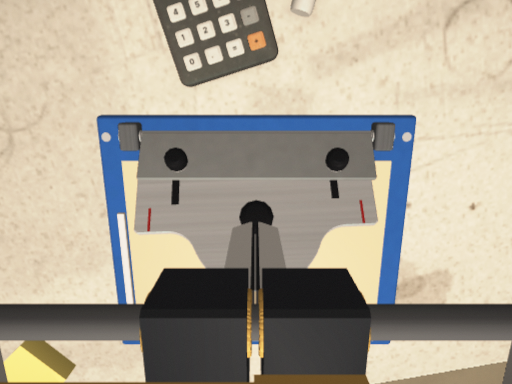

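```bash
cat > s6.py <<'E'
from lib import *
k=vision.get_calibration("wrist")
def proj(p):
    q=np.array(k["orientation"]);c=R.from_quat(q[[1,2,3,0]]).inv().apply(np.array(p)-k["position"])
    return np.round([k["cx"]+k["fx"]*c[0]/c[2],k["cy"]+k["fy"]*c[1]/c[2]])
p=np.array(telemetry.current_ee_pos());print(k["position"],J(k["position"]))
for dz in (-.025,0,.072): print(dz,proj(p+[0,0,dz]))
for c in [(-.1,.12),(-.1,-.12),(.1,-.12),(.1,.12)]: print("corner",proj(W(*c,.012)))
for th in (0,.1,.2,.3,.4,.5,.6):
    f=lambda a,h,y:proj(W(.085-(a*np.cos(th)-h*np.sin(th)),y,.0165+a*np.sin(th)+h*np.cos(th)))
    print(th,"knob",f(.07,.019,0),"shoulderL mark",f(.075,.002,.072),"R",f(.075,.002,-.072),"screws",f(.024,.0175,.055),f(.024,.0175,-.055))
vision.snapshot("wrist");marks(["knob_top","tongue_centre","left_hollow","hinge_bar"],"wrist")
vision.snapshot("side");marks(["knob_top","tongue_centre","left_hollow","right_hollow"],"side");print(T())
E
python3 s6.py
```

```text
[ 0.6486129  -0.00447999  0.26510052] [0.10550365 0.00195258]
-0.025 [255. 217.]
0 [255. 230.]
0.072 [255. 296.]
corner [121. 346.]
corner [393. 346.]
corner [421. 114.]
corner [ 94. 114.]
0 knob [258. 234.] shoulderL mark [166. 232.] R [349. 232.] screws [179. 172.] [336. 172.]
0.1 knob [258. 235.] shoulderL mark [163. 235.] R [352. 235.] screws [178. 170.] [337. 170.]
0.2 knob [258. 234.] shoulderL mark [160. 237.] R [355. 237.] screws [177. 167.] [338. 167.]
0.3 knob [258. 233.] shoulderL mark [157. 238.] R [358. 238.] screws [177. 165.] [339. 165.]
0.4 knob [258. 230.] shoulderL mark [154. 238.] R [361. 238.] screws [176. 161.] [340. 161.]
0.5 knob [258. 226.] shoulderL mark [151. 237.] R [365. 237.] screws [175. 158.] [341. 158.]
0.6 knob [258. 221.] shoulderL mark [147. 235.] R [368. 235.] screws [175. 154.] [341. 154.]
wrist knob_top [([0.5784, 0.0114, 0.067], 0.61), ([0.622, -0.0002, 0.0144], 0.27)]
wrist tongue_centre [([0.5727, 0.0102, 0.0559], 0.72)]
wrist left_hollow []
wrist hinge_bar [([0.6253, -0.0001, 0.0148], 0.93)]
side knob_top [([0.5818, 0.0058, 0.0718], 0.87)]
side tongue_centre [([0.571, 0.0134, 0.0542], 0.59)]
side left_hollow [([0.5627, 0.0738, 0.0697], 0.61)]
side right_hollow [([0.5372, -0.0449, 0.0671], 0.61), ([0.4562, 0.2452, -0.0067], 0.2)]
18.4583
```

```bash
cat > s7.py <<'E'
from lib import *
A=.095
def P(th,dz=0): return W(.085-(A*np.cos(th)-.0025*np.sin(th)),.002,.0165+A*np.sin(th)+.0025*np.cos(th)+.025+dz)
f0=WF()
r.move_l(W(.033,.002,.13)); r.move_l(P(.75,.01))
for th in (.6,.5,.4,.2,0):
    r.move_l(P(th),vel=.1); print(th,np.round(WF()-f0,1))
print(r.move_l(P(0,-.003),vel=.03,guard=12),np.round(WF()-f0,1),telemetry.current_ee_pos()-P(0))
vision.snapshot("side");marks(["knob_top","tongue_centre"],"side")
r.move_l(P(0,.03))
im=vision.snapshot("side");marks(["knob_top","tongue_centre","left_hollow","right_hollow"],"side");print(T())
cv2.imwrite("pics/s7.png",cv2.resize(im[90:270,150:350,::-1],None,fx=3,fy=3))
E
python3 s7.py
```

```text
0.6 [-0.4  0.1 -0.1]
0.5 [-1.   0.6 -0.5]
0.4 [-0.7  0.7 -0.2]
0.2 [-0.1 -0.4 -0.2]
0 [-0.2  0.9  0.3]
False [-0.2  0.3  1. ] [ 5.37269517e-04 -7.66510501e-05 -2.60356962e-03]
side knob_top [([0.5683, 0.0108, 0.0596], 0.8), ([0.5145, -0.3786, 0.001], 0.71), ([0.5264, -0.0418, 0.0533], 0.34)]
side tongue_centre [([0.5677, 0.012, 0.0435], 0.74)]
side knob_top [([0.5697, 0.012, 0.0582], 0.57)]
side tongue_centre [([0.5659, 0.0123, 0.0385], 0.91)]
side left_hollow [([0.5571, 0.0747, 0.0457], 0.78)]
side right_hollow [([0.5256, -0.0391, 0.05], 0.66)]
21.8333
```

View pics/s7.png

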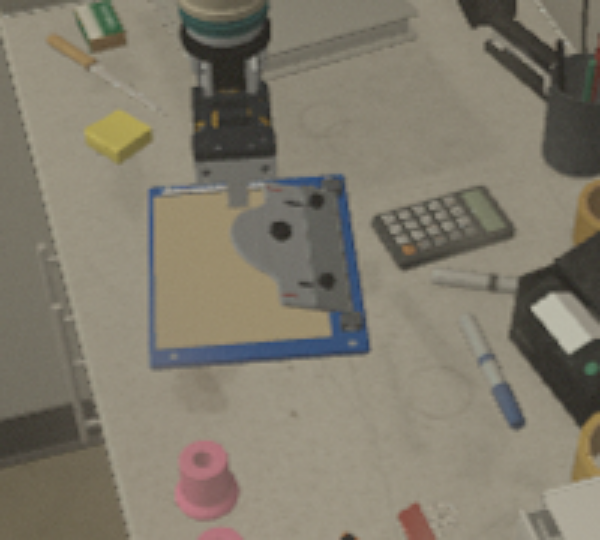

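```bash
cat > s8.py <<'E'
from lib import *
r.move_l(W(-.065,0,.085),vel=.2); f0=WF()
hit=r.move_l(W(-.065,0,.030),vel=.05,guard=4); zc=telemetry.current_ee_pos()[2]; L=zc-.013
print(hit,"TCP z",zc,"L",L,np.round(WF()-f0,1))
r.move_l(W(-.065,0,.11),vel=.2)
if hit and -.012<L<.027:
    r.move_l(W(.017,.001,.075+L),vel=.25); f0=WF()
    P=lambda th: W(.085-(.07*np.cos(th)-.019*np.sin(th))+.002,.001,.0165+.07*np.sin(th)+.019*np.cos(th)+L)
    for th in (.3,.15,.04): r.move_l(P(th),vel=.08); print(th,np.round(WF()-f0,1))
    print(r.move_l(P(0)-[0,0,.004],vel=.03,guard=14),np.round(WF()-f0,1),telemetry.current_ee_pos()[2]-L)
    r.move_l(W(.017,.001,.10+L),vel=.25)
    vision.snapshot("side");marks(["knob_top","tongue_centre","left_hollow","right_hollow"],"side")
print(T())
E
python3 s8.py
```

```text
False TCP z 0.030307243064822336 L 0.017307243064822335 [-1.4  0.9  1. ]
24.0667
```

```bash
sed -i 's/r.move_l(W(-.065,0,.085),vel=.2)/r.move_l(W(-.065,0,.035),vel=.25)/; s/W(-.065,0,.030),vel=.05,guard=4/W(-.065,0,.003),vel=.04,guard=4/' s8.py; python3 s8.py
```

```text
False TCP z 0.0030677156524385255 L -0.009932284347561474 [-1.5 -0.4 -0.6]
26.15
```

```bash
sed -i 's/-\.065,0,\.035),vel=.25/-.072,0,.008),vel=.25/; s/W(-.065,0,.003),vel=.04,guard=4/W(-.072,0,-.02),vel=.04,guard=4/; s/r.move_l(W(-.065,0,.11)/r.move_l(W(-.072,0,.11)/; s/-.012<L<.027/-.035<L<.027/' s8.py; python3 s8.py
```

```text
True TCP z 0.001326187955695897 L -0.011673812044304102 [-2.2  0.5  5.7]
0.3 [ 0.8 -0.8  0.3]
0.15 [0.8 0.7 1. ]
0.04 [-1.   0.1  1.7]
False [-2.5 -0.1 12. ] 0.03273486318813994
side knob_top [([0.5586, 0.013, 0.0362], 0.97)]
side tongue_centre [([0.5614, 0.0168, 0.0161], 0.64)]
side left_hollow [([0.5518, 0.0758, 0.0162], 0.57)]
side right_hollow [([0.5227, -0.0357, 0.0139], 0.86), ([0.6038, -0.3153, -0.0052], 0.65)]
30.3333
```

Contact gave the real fingertip height (11.7 mm behind the TCP, not 25 mm ahead), and the template now reads flat. Next I'll grasp the stylus, using guards.

```bash
cat > s9.py <<'E'
from lib import *
q=down(-.94); X,Y=.5135,-.3775
gripper_to(.03,50)
r.move_to([X,Y,.125],q); f0=WF()
hit=r.move_l([X,Y,.055],vel=.08,guard=5); print(hit,telemetry.current_ee_pos(),np.round(WF()-f0,1),T())
if hit: r.move_l([X,Y,telemetry.current_ee_pos()[2]+.004])
gripper_to(0,50); r.hold(.1)
g=np.array(telemetry.current_ee_pos()); op=telemetry.current_opening()
print("grip",g,op,telemetry.current_finger_force(),np.round(WF()-f0,1),T())
json.dump(g.tolist(),open("grip.json","w"))
if op>.012:
    r.move_l(g+[0,0,.06],vel=.2); print(telemetry.current_opening(),T())
    r.move_to(W(-.014,.072,g[2]+.02),q)
    fs=[]
    for i in range(6): fs.append(WF()); r.hold(.02)
    print(np.round(fs,2),T())
E
python3 s9.py
```

```text
False [ 0.51391396 -0.3778587   0.05554085] [-0.5 -0.6  0.6] 33.475
grip [ 0.51370821 -0.37763467  0.05549267] 0.014603907013542696 50.00088393688202 [0.1 0.9 3. ] 33.9667
0.01504952321164951 34.4167
[[ 0.19 -0.75 -0.28]
 [-0.33 -0.44 -1.25]
 [ 0.18 -0.41 -0.92]
 [-0.18  0.2  -1.27]
 [ 0.68  0.04 -0.4 ]
 [ 0.25  0.11 -1.13]] 36.2333
```

```bash
cat > s10.py <<'E'
from lib import *
g=np.array(json.load(open("grip.json"))); TC=np.array([15.,0])
# nominal path of the tip's axis (mm, jig frame) from left shoulder to right, normal = into the plate
a0=np.arctan2(-18.46,7.69); half=np.arctan2(41.54,17.31)
left=[np.c_[np.full(23,6.),np.linspace(82,60,23)]]
t=np.linspace(0,a0,60)[1:]; left.append(np.c_[-10+16*np.cos(t),60+16*np.sin(t)])
t=np.linspace(half,0,130)[1:]; left.append(np.c_[15-49*np.cos(t),49*np.sin(t)])
L=np.vstack(left); C=np.vstack([L,(L*[1,-1])[::-1][1:]])
S=np.r_[0,np.cumsum(np.hypot(*np.diff(C,axis=0).T))]
def at(s):
    p=np.array([np.interp(s,S,C[:,i]) for i in (0,1)])
    d=np.array([np.interp(s+.5,S,C[:,i])-np.interp(s-.5,S,C[:,i]) for i in (0,1)]); d/=np.hypot(*d)
    return p,np.array([-d[1],d[0]])*np.sign(1)   # travel -y: normal (+x) at the shoulder
x=np.zeros(3); Pm=np.diag([5.,4.,.03])**2
def tf(p,v=False):
    M=np.array([[np.cos(x[2]),-np.sin(x[2])],[np.sin(x[2]),np.cos(x[2])]])
    return M@p if v else M@(p-TC)+TC+x[:2]
def near(y_or_p):                                  # curve parameter nearest to a tip position
    M=np.array([[np.cos(x[2]),-np.sin(x[2])],[np.sin(x[2]),np.cos(x[2])]])
    pc=(y_or_p-TC-x[:2])@M+TC
    return S[np.argmin(np.hypot(*(C-pc).T))]
def update(pos,Fn,k,sig):
    global x,Pm
    s=near(pos); p,n=at(s); P_,N=tf(p),tf(n,True)
    z=(pos-P_)@N-Fn/k                              # how far the surface lies beyond the model, along N
    a=P_-TC-x[:2]; H=np.array([N[0],N[1],N@np.array([-a[1],a[0]])])
    Sg=H@Pm@H+sig**2; G=Pm@H/Sg
    x=x+G*z; Pm=(np.eye(3)-np.outer(G,H))@Pm
    return z
def force(n=4):
    f=[]
    for i in range(n): f.append(WF()); r.hold(.01)
    return np.mean(f,axis=0)
def go(p,**k): return r.move_l(W(p[0]/1e3,p[1]/1e3,g[2]),**k)
r.move_l(W(-.014,.072,g[2]),vel=.08); f0=force(6); fz=f0[2]; print("down",np.round(f0,2),T())
jf=lambda: (lambda f: np.array([f[:2]@JX,f[:2]@JV]))(force()-f0)
hit=go([20,72],vel=.02,guard=2.5); pos=J(telemetry.current_ee_pos())*1e3; f=jf(); print("touch",hit,pos,f,T())
if not hit: raise SystemExit
b=pos.copy(); tr=[]
for i in range(5):
    tr.append((b[0],-f[0]));
    if -f[0]>4.5: break
    b=b+[.25,0]; go(b,vel=.02); f=jf()
tr=np.array(tr); k=np.polyfit(*tr.T,1)[0] if len(tr)>1 else 5.; print(np.round(tr,2),"k",k)
k=float(np.clip(k,1.5,10))
for pt in tr: update(np.array([pt[0],72.]),pt[1],k,.3)
r.hold(.3); print("x",np.round(x,3),T())
FD=4.0; s=near(b); log=[]; Fn=-f[0]; END=None
while True:
    s+=2.2; p,n=at(s); P_,N=tf(p),tf(n,True)
    c=P_+N*FD/k
    if c[1]<-73 or T()>63: break
    st=go(c,vel=.03,guard=6)
    pos=J(telemetry.current_ee_pos())*1e3 if st else c
    f=jf(); n2=tf(at(near(pos))[1],True); Fn=-f@n2
    Pm+=np.diag([.08,.08,.001])**2
    z=update(pos,Fn,k,.25); s=near(pos)
    log.append([T(),*pos,Fn,-f@np.array([n2[1],-n2[0]]),z,*x,st])
    if Fn>9: go(pos-n2*2/k,vel=.03)
    if len(log)>8 and all(l[3]<.3 for l in log[-6:]): print("LOST"); break
np.set_printoptions(suppress=True,linewidth=150)
print(np.round(np.array(log)[:, :],2)); json.dump(np.array(log,float).tolist(),open("log.json","w"))
json.dump(dict(x=x.tolist(),k=k,f0=f0.tolist()),open("st.json","w")); r.hold(.3); print(jf(),T())
E
python3 - <<'E'
src=open('s10.py').read().split("r.move_l(W(-.014")[0]
exec(src)
for s in (5,30,40,60,S[-1]/2,S[-1]-30,S[-1]-5): print(round(s,1),at(s))
x[:]=[2,3,.03]; p,n=at(50.); print(near(tf(p)))
E
```

```text
5 (array([ 6., 77.]), array([1., 0.]))
30 (array([ 4.0410442 , 52.32919321]), array([ 0.87761311, -0.47936961]))
40 (array([-3.10178147, 45.56429639]), array([ 0.43146542, -0.90212947]))
60 (array([-19.67964355,  34.61664076]), array([ 0.70762725, -0.70658593]))
98.4 (array([-3.40000000e+01,  4.26325641e-14]), array([1., 0.]))
166.9 (array([  4.0410442 , -52.32919321]), array([0.87761311, 0.47936961]))
191.9 (array([  6., -77.]), array([1., 0.]))
50.19783441834803
```

```bash
python3 s10.py
```

```text
down [-0.55 -1.13  1.24] 36.6833
touch True [ 7.91456587 71.99793795] [0.75293949 1.32636795] 37.8083
[[ 7.91 -0.75]
 [ 8.16  0.43]
 [ 8.41  1.11]
 [ 8.66  1.82]
 [ 8.91  2.86]] k 3.4477332276139108
x [ 1.766  0.026 -0.005] 39.5333
[[ 39.82   9.25  69.86   4.17   2.95  -0.05   1.7    0.03  -0.01   0.  ]
 [ 40.1    9.22  67.87   4.68   2.98  -0.2    1.32   0.07  -0.01   0.  ]
 [ 40.38   9.12  65.95   4.57   2.86  -0.17   0.96   0.21  -0.01   0.  ]
 [ 40.67   9.03  64.11   4.31   3.25  -0.09   0.78   0.3   -0.02   0.  ]
 [ 40.95   8.96  62.22   4.49   2.49  -0.14   0.51   0.42  -0.02   0.  ]
 [ 41.23   8.86  60.34   4.71   3.27  -0.21   0.19   1.15  -0.02   0.  ]
 [ 41.52   8.38  57.97   4.35   2.43  -0.1    0.19   1.58  -0.02   0.  ]
 [ 41.8    7.58  55.79   3.91   1.78   0.03   0.19   1.52  -0.02   0.  ]
 [ 42.08   6.53  53.58   3.99   2.61   0.     0.18   1.52  -0.02   0.  ]
 [ 42.37   5.2   51.59   2.22   1.98   0.51  -0.05   0.91  -0.03   0.  ]
 [ 42.65   3.99  49.71   1.36   2.65   0.77  -0.38   0.21  -0.03   0.  ]
 [ 42.93   2.61  47.88   0.99   2.4    0.87  -0.79  -0.49  -0.04 
[... 4379 characters left out ...]
   0.  ]
 [ 60.22  13.21 -55.42   3.53   2.49   0.14   4.3    0.75   0.04   0.  ]
 [ 60.5   13.79 -57.79   4.12   2.76  -0.04   4.29   0.75   0.04   0.  ]
 [ 60.78  13.96 -60.12   3.59   2.8    0.12   4.31   0.73   0.04   0.  ]
 [ 61.07  14.11 -62.74   3.08   2.59   0.27   4.34   0.71   0.04   0.  ]
 [ 61.35  14.3  -64.77   2.72   2.37   0.37   4.37   0.69   0.04   0.  ]
 [ 61.63  14.52 -66.79   2.65   2.35   0.39   4.41   0.69   0.05   0.  ]
 [ 61.92  14.76 -68.8    3.07   2.29   0.27   4.43   0.69   0.05   0.  ]
 [ 62.2   14.95 -70.8    2.98   3.09   0.3    4.45   0.69   0.05   0.  ]
 [ 62.48  15.15 -72.8    3.37   2.89   0.18   4.46   0.7    0.05   0.  ]]
[-3.45815489  2.08985935] 62.8167
```

```bash
cat > s11.py <<'E'
from lib import *
g=np.array(json.load(open("grip.json"))); q=down(-.94)
p=np.array(telemetry.current_ee_pos())
r.move_l(np.r_[p[:2]-JX*.008,p[2]],vel=.1); r.move_l(np.r_[p[:2]-JX*.008,g[2]+.058],vel=.3); print(T())
r.move_to(g+[0,0,.056],q); print(T())
hit=r.move_l(g+[0,0,.002],vel=.09,guard=10); z=telemetry.current_ee_pos()-g; print(hit,z,T())
if abs(z[2])<.006:
    gripper_to(.03,20); print(T()); r.move_l(g+[0,0,.075],vel=.2); print(T())
    vision.snapshot("wrist"); marks(["stylus_grip"],"wrist")
E
python3 s11.py
```

```text
63.4083
64.625
False [ 0.00041943 -0.00012259  0.0023535 ] 65.375
65.8417
66.3583
wrist stylus_grip [([0.5173, -0.3785, 0.0859], 0.61)]
```

```bash
python3 -c "
from lib import *
print(r.sign_off(),T())"
```

```text
the job is handed in; nothing more can be done
the job is handed in; nothing more can be done
```

I closed the template, scored the edge in one stroke from y = +72 to -73 mm (in touch throughout at about 0.4–4.7 N, lightest in the left hollow), put the stylus back in its stand, and handed the job in at about 66 s; the hand-in gave no verdict.

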